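Load a dryer idler pulley into the sprung nest and hold it compressed

TASK

Stack the dryer pulley in the blue nest, flat and in this order: black pulley body, orange spacer ring, green cap. Then press the cap down against the nest's spring until its top is level with the yellow post tops (about 9 mm of travel), and finish while still holding it down there, so that a colleague can fit the retaining clip: do not let go. Leave everything else on the counter where it is.

Things in the scene. Friction and masses are not known exactly. Their poses are not given: they have to be found in the camera images.
- nest: Blue nest fixed to the counter: base 130 (x) x 110 (y) x 10 mm, origin under its centre, z up. Four aluminium guide posts with yellow tops stand on its diagonals, 33 to 47 mm from the axis, 12 mm wide, tops 85 mm above the counter. They bound an upright pocket 65 mm across. Gaps of 37 mm between posts towards nest +x, -x, +y, -y take the fingers, down to the base; closing along nest y is freest.
- nest_flush (a point): Point on the pocket's axis level with the post tops, 85 mm above the counter; axes as the nest. The top 9 mm of the posts flare outward by 4 mm as a lead-in.
- pad_top (a point): Centre of the top of the red sprung pad (48 mm across) that is the pocket's floor: 30 mm above the counter when up; it goes down with the pad; axes as the nest.
- nest_pad (a joint): Travel of the sprung pad, m: 0 = up, as at the start; grows as it is pressed down; bottoms at 0.014; springs back when let go. Preloaded spring: moves only above 8 N in all, then 0.8 N per mm, 15 N at 9 mm; the parts' own weight (about 3 N) counts towards this but does not move it.
- pulley: Pulley body, a black cylinder 62 mm across, 28 mm tall, with a white disc and a small steel dot on top; about 150 g. Origin: centre of its underside; z is up along its axis.
- spacer: Spacer: orange plastic ring 62 mm outer, 26 mm inner diameter, 16 mm thick, lying flat; about 60 g. Origin: centre of its underside; z is up along its axis.
- cap: Cap: green-painted metal disc 62 mm across, 20 mm thick, with a white dot on top; about 120 g. Stacked in the nest on the body and the spacer its top stands 9 mm above the post tops while the pad is up. Origin: centre of its underside; z is up along its axis.
- scale (a point): Centre of a green band on the +x side of the nest, 18.5 mm above the counter, on a white plate 30 mm wide, its top 36 mm above the counter, 54 to 58 mm from the axis. A red pointer that moves with the pad sinks beside it and stands at the band at the proper travel.
- cap_top (a point): Centre of the cap's top face, 20 mm above its underside; axes as the cap.
- detergent: Bystander: blue plastic detergent bottle, 72 mm across, 190 mm tall, standing. Origin on its underside.
- token_cup: Bystander: steel cup, 72 mm across, 70 mm tall, standing. Origin on its underside.
- old_wheel: Bystander: worn black rubber wheel with a brown middle, 84 mm across, 26 mm tall, lying flat (not part of the job). Origin on its underside.
- wrench: Bystander: steel wrench lying on the counter roughly along world y.
- screwdriver: Bystander: screwdriver lying on the counter roughly along world y.
- clip_dish: Bystander: white ceramic dish, 90 mm across, 30 mm tall. Origin on its underside.
- sheet_box: Bystander: brown cardboard box, 70 x 120 x 50 mm tall. Origin on its underside.
Not all that is in view belongs to the job. What is meant by the spacer is not pink or purple, and is the smaller of those in its own colour.

How it is judged (in metres and radians):
On the way, in this order (a step that is already met when the one before it is completed fails the run):
1. the pulley body lies flat on the pad in the nest (horizontal distance between pulley and nest_flush below 0.004 m and angle between pulley's own z axis and vertical below 0.07 rad and z of pulley in the frame of pad_top between -0.002 and 0.002 m), for 0.2 s.
2. the spacer lies flat on the body in the nest (all of step 1 and horizontal distance between spacer and nest_flush below 0.004 m and angle between spacer's own z axis and vertical below 0.07 rad and z of spacer in the frame of pulley between 0.026 and 0.03 m), for 0.2 s.
3. the cap lies flat on the spacer in the nest (all of step 2 and horizontal distance between cap and nest_flush below 0.004 m and angle between cap's own z axis and vertical below 0.07 rad and z of cap in the frame of spacer between 0.014 and 0.018 m), for 0.2 s.
At the end, for the whole second after the job is handed in: Body, spacer and cap lie stacked in that order in the nest, each within 4 mm of its axis, within 0.07 rad of flat, and touching within 2 mm; the fingers hold the cap down with over 4 N, its top within 2.5 mm of level with the post tops, the pad at least 5.5 mm down, through the last second (all of step 3 and z of cap_top in the frame of nest_flush between -0.0025 and 0.0025 m and value of joint nest_pad above 0.0055 m and contact force between the fingers and cap above 4 N); the arm keeps its last pose, push and grip.
It fails at once if one of the seven other things on the counter is moved more than 30 mm (distance of any of detergent, token_cup, old_wheel, wrench, screwdriver, clip_dish, sheet_box from where it was at the start of the episode above 0.03 m).
It also fails if it takes over 67 s, if anything falls off the work surface, if the arm or the gripper's body presses on something with over 40 N, if the wrist force passes 120 N, or if a joint passes its speed limit or range.

ROBOT

A 6-joint arm with a two-finger parallel gripper is mounted at the origin on the work surface. World frame = base frame: x ahead of the robot, y to its left, z up, the work surface at z = 0. Lengths are in m, angles in degrees, forces in N, time in s.
With the tool pointing down it reaches from about 0.3 to 0.75 m from the base axis. Payload 8.5 kg.
Tool frame: the origin (TCP) lies midway between the tips of the shut fingers; the grasp point (between the pads) lies 19 mm behind it (env.grasp_offset is the distance from the TCP to the grasp point, in m); z points along the fingers, y is the line along which they close (so a half turn about z gives the same grasp; the last joint's range is limited). The gripper opens to 85 mm and grips with 20 to 120 N. Pads are 22 mm wide; open, the fingers measure 114 mm over their backs; the gripper's body (76 mm by 85 mm) begins 54 mm behind the grasp point. The pads swing forward as they close: fully open they stand 13 mm farther back than shut.
Start: joints at [63.467, 21.807, 74.336, -0, 83.858, -12.336], TCP at [0.135, 0.533, 0.21] pointing down, gripper open.
Joint ranges: [-178.18, 178.18], [-50.72, 133.34], [12.68, 142.11], [-81.47, 261.47], [9.98, 163.14], [-165.26, 165.26]. Speed limits (degrees/s): [136.94, 136.94, 180, 180, 180, 180].

INTERFACE

Orientations are given as a 3x3 rotation matrix whose columns are the frame's x, y, z axes.
In Python, from rig import env gives the robot as it stands.
- The arm moves only by the tool servo_tool, never from a script. Its argument "deltas" is text: rows parted by semicolons, each of 7 numbers parted by spaces: the opening, from 0 (shut) to 1 (fully open), then the shift along the tool's x, y, z in mm, then the turn, a rotation vector about the tool's x, y, z in rad. A call has 1 to 8 rows; each row shifts and turns the commanded pose from where the row before left it, along the tool's axes as they then stand; what a row does not reach is not made up. A row lasts 1/12 s, in which the tool goes at most 41.7 mm and 7.16 degrees, less where a joint would pass 70% of its speed; a pose out of reach is approached as far as the arm can. A call is refused whole if a number of a shift passes 41.7 or a number of a turn 0.125, either way. A call with a gripper value outside its range is refused whole. The fingers move at their own pace and stop on an object; "newtons" is the grip in N (left out, the last holds). Time passes only in rows, so rows that do not move let the fingers close. It gives the time, the measured TCP pose, the force, the opening and the grip force at its end, in the units of the state.
- env.observe(): the state, without advancing time (a new reading comes with each control period).
- env.get_image(name): name is "scene" or "side" or "wrist"; returns a dict with "img" (480x640x3 uint8, red, green, blue), "depth" (480x640 float32, m along the optical axis (not along the pixel's ray), 0 where there is no reading), "camera_matrix" (3x3 intrinsics, pixels), "D" ([k1, k2, p1, p2, k3] as OpenCV has them; the pictures are not rectified), "world_to_cam" (4x4, takes a point from world to camera coordinates). Camera axes: x right, y down, z forward; pixel columns grow to the right and rows downward; lengths in m; the calibration is good to about 2 mm. A picture is of the moment at which its call begins.
- env.close_job(): hands the job in; it is judged then, once.
Trained networks look in a picture, given as the dict that the camera call returned (one of the last four; its "shot" number tells which), for a name from the list of things; names that differ only in an ending like _2 or _b are one class to them, and where a whole thing is asked for, a point or a joint stands for the part that bears it (a point fixed in the world has none). Each returns a list of dicts, best first, with "conf" (0 to 1); they miss things now and then, are a little off and sometimes report something else, mostly with a low value. They report only what shows in the picture. A call takes as long as a camera call. They do not tell look-alikes from the thing itself.
- env.spot_in(name, picture): "bbox" ([centre column, centre row, width, height] in pixels, round what is visible of it).
- env.spot_point(name, picture): "uv" ([column, row] in pixels: a listed point, or the origin of a listed thing).
The state is a dict: "time_s": time; "q": joint angles; "qvel": joint speeds; "joint_efforts": joint torques, N m; "position": TCP position; "tool_rot": TCP orientation; "ft_force": force on the tool from outside, world axes, zero at the start; "wrist_torque": the same for the moment, N m; "grip_width": finger opening in m; "gripper_force": force on a finger pad.
Only numpy, scipy, OpenCV 4.12 (cv2) and the standard library are available. Lean on these libraries where they do the work, as an engineer would, in place of code of your own. Each camera call takes 0.05 s, during which the arm holds its last target. There are 200 camera calls.

## Working session

There is one attempt and no reset: what is moved stays moved. The work goes in short steps, Python scripts to look and compute and a tool call to move; the robot and the scene stay as the last step left them, time stands still between calls to the robot, and variables do not carry over. Pictures are saved under pics/ and viewed, at most 10 in all, crops included, and the job is handed in when it is done.

Besides the shell and the picture viewer there is one more tool, called after "Request:" as name(argument=value, ...) on one line, values as JSON. servo_tool: Moves the arm, as the interface text tells. Its arguments: {"type":"object","properties":{"deltas":{"type":"string"},"newtons":{"type":"number"}},"required":["deltas"]}

```bash
ls; mkdir -p pics
python3 - <<'E'
from rig import env
import cv2,numpy as np
o=env.observe();print(o['position'],np.round(o['tool_rot'],3),o['grip_width'],env.grasp_offset)
a=env.get_image("scene");b=env.get_image("side")
cv2.imwrite("pics/scene.png",a['img'][:,:,::-1]);cv2.imwrite("pics/side.png",b['img'][:,:,::-1])
for p,nm in((a,'scene'),(b,'side')):
  for n in["nest","nest_flush","pulley","spacer","cap","old_wheel"]:
    print(nm,n,[(np.round(d['bbox']).tolist(),round(d['conf'],2)) for d in env.spot_in(n,p)][:4] if n!='nest_flush' else '', [(np.round(d['uv']).tolist(),round(d['conf'],2)) for d in env.spot_point(n,p)][:4])
E
```

```text
pics
[0.13472164 0.53289748 0.20979346] [[-0.969  0.245 -0.001]
 [ 0.245  0.969 -0.001]
 [ 0.    -0.002 -1.   ]] 0.08528179119875712 0.0187
scene nest [([257.0, 217.0, 55.0, 50.0], 0.66), ([256.0, 300.0, 46.0, 42.0], 0.52), ([364.0, 255.0, 24.0, 22.0], 0.22)] [([257.0, 226.0], 0.84), ([161.0, 221.0], 0.4), ([257.0, 221.0], 0.36)]
scene nest_flush  [([253.0, 203.0], 0.67)]
scene pulley [([364.0, 256.0, 21.0, 24.0], 0.77), ([493.0, 240.0, 33.0, 71.0], 0.53), ([225.0, 191.0, 24.0, 21.0], 0.34)] [([364.0, 258.0], 0.98), ([163.0, 224.0], 0.68)]
scene spacer [([415.0, 273.0, 22.0, 19.0], 0.88), ([410.0, 300.0, 32.0, 28.0], 0.78), ([397.0, 230.0, 22.0, 16.0], 0.76), ([488.0, 291.0, 32.0, 30.0], 0.56)] [([411.0, 299.0], 0.78), ([414.0, 274.0], 0.69), ([394.0, 234.0], 0.66), ([486.0, 290.0], 0.64)]
scene cap [([353.0, 286.0, 28.0, 22.0], 0.57)] [([353.0, 288.0], 0.87)]
scene old_wheel [([228.0, 192.0, 26.0, 19.0], 0.92)] [([226.0, 195.0], 0.92)]
side nest [([346.0, 219.0, 57.0, 53.0], 0.89)] [([346.0, 227.0], 0.87)]
side nest_flush  [([342.0, 203.0], 0.65)]
side pulley [([301.0, 297.0, 27.0, 26.0], 0.96)] [([300.0, 299.0], 0.57)]
side spacer [([223.0, 336.0, 42.0, 32.0], 0.98), ([369.0, 323.0, 30.0, 22.0], 0.89), ([282.0, 340.0, 23.0, 28.0], 0.73), ([244.0, 404.0, 46.0, 39.0], 0.56)] [([366.0, 324.0], 0.94), ([244.0, 403.0], 0.82), ([224.0, 338.0], 0.76), ([285.0, 338.0], 0.7)]
side cap [([242.0, 296.0, 29.0, 22.0], 0.64)] [([243.0, 299.0], 0.62)]
side old_wheel [([395.0, 202.0, 36.0, 21.0], 0.87)] [([392.0, 203.0], 0.59), ([344.0, 203.0], 0.19)]
```

View pics/scene.png

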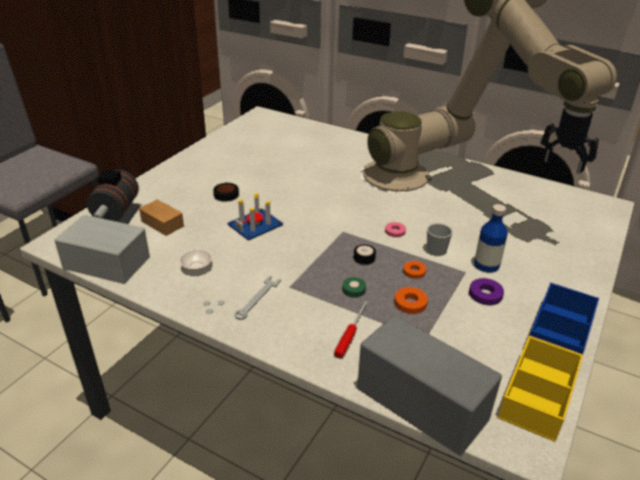

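View pics/side.png

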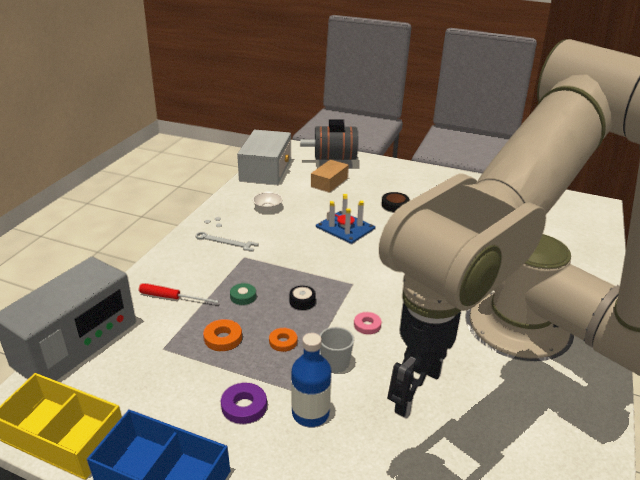

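The scene picture shows these ring-like candidates for the spacer: small orange (415,270), large orange (411,300), pink (396,229) and purple (486,291). I choose the small orange one, which is at (283,340) in the side view. For the pulley, the candidates are black with white top (364,255) and the old wheel (226,191), and I choose the first. The cap is the green disc at (354,287) and the nest is at (255,217).

```bash
cat > h.py <<'E'
from rig import env
import cv2,numpy as np
def world(p,uv=None):
    """world points (480,640,3) from depth"""
    v,u=np.mgrid[:480,:640].astype(float)
    n=cv2.undistortPoints(np.stack([u.ravel(),v.ravel()],1)[:,None],p['camera_matrix'],np.array(p['D'])).reshape(480,640,2)
    c=np.dstack([n,np.ones((480,640))])*p['depth'][...,None]
    T=np.linalg.inv(p['world_to_cam'])
    return c@T[:3,:3].T+T[:3,3]
def ray(p,uv,z):
    n=cv2.undistortPoints(np.array([[uv]],float),p['camera_matrix'],np.array(p['D'])).ravel()
    T=np.linalg.inv(p['world_to_cam']);d=T[:3,:3]@[n[0],n[1],1];o=T[:3,3]
    return (o+d*(z-o[2])/d[2])[:2]
def top(W,c,r,z0,z1,R=None):
    """centre of points in a height band near c; min enclosing circle"""
    m=(np.hypot(W[...,0]-c[0],W[...,1]-c[1])<r)&(W[...,2]>z0)&(W[...,2]<z1)
    P=W[m]
    if len(P)<8:return None
    (x,y),rr=cv2.minEnclosingCircle(P[:,:2].astype(np.float32))
    return np.round([x,y,rr,np.median(P[:,2]),len(P)],4)
E
python3 - <<'E'
from h import *
A=env.get_image("scene");B=env.get_image("side")
S={'pulley':((364,255),(302,296),.028),'spacer':((415,270),(283,338),.016),'cap':((354,286),(243,293),.02),'bigorange':((411,300),(223,334),.02),
'old':((226,191),(395,201),.026),'cup':((438,232),(337,335),.07),'pink':((396,229),(368,322),.016)}
for n,(a,b,h) in S.items():
  ca=ray(A,a,h);cb=ray(B,b,h)
  print(n,ca.round(3),cb.round(3),top(world(A),ca,.055,h-.006,h+.006),top(world(B),cb,.055,h-.006,h+.006))
for p in(A,B):
  W=world(p)
  for n,z in(('nest_flush',.085),('pad_top',.03),('nest',0),('scale',.0185)):
    print(n,[(ray(p,d['uv'],z).round(3),round(d['conf'],2)) for d in env.spot_point(n,p)][:2])
  # yellow tops
  hsv=cv2.cvtColor(p['img'],cv2.COLOR_RGB2HSV)
  m=cv2.inRange(hsv,(20,120,100),(35,255,255)); c=env.spot_point('nest_flush',p)[0]['uv']
  k,l,s,ce=cv2.connectedComponentsWithStats(m)
  for i in range(1,k):
    if np.hypot(*(ce[i]-c))<50:print('y',ce[i].round(1),s[i,4],ray(p,ce[i],.083).round(4))
i=B['img'][240:380,180:400];cv2.imwrite('pics/c1.png',cv2.resize(i,None,fx=3.5,fy=3.5)[:,:,::-1])
E
```

```text
pulley [0.507 0.128] [0.484 0.13 ] [4.910e-01 1.232e-01 3.660e-02 2.790e-02 2.610e+02] [4.860e-01 1.206e-01 3.410e-02 2.790e-02 3.850e+02]
spacer [0.483 0.269] [0.47  0.267] [4.755e-01 2.626e-01 3.520e-02 1.510e-02 2.460e+02] [4.729e-01 2.640e-01 3.370e-02 1.690e-02 4.480e+02]
cap [0.63  0.161] [0.619 0.165] [6.265e-01 1.575e-01 3.490e-02 1.950e-02 3.180e+02] [6.247e-01 1.587e-01 3.410e-02 1.970e-02 3.740e+02]
bigorange [0.606 0.309] [0.593 0.31 ] [6.002e-01 3.038e-01 4.550e-02 2.060e-02 5.400e+02] [5.952e-01 3.045e-01 4.540e-02 2.210e-02 7.620e+02]
old [ 0.422 -0.403] [ 0.408 -0.398] [ 4.135e-01 -4.096e-01  4.410e-02  2.600e-02  2.970e+02] [ 4.107e-01 -4.096e-01  4.430e-02  2.680e-02  2.930e+02]
cup [0.358 0.281] [0.348 0.271] [3.483e-01 2.787e-01 3.870e-02 6.800e-02 1.370e+02] [3.454e-01 2.813e-01 3.880e-02 6.970e-02 2.830e+02]
pink [0.328 0.146] [0.318 0.145] [3.219e-01 1.408e-01 3.640e-02 1.520e-02 1.930e+02] [3.198e-01 1.411e-01 3.300e-02 1.670e-02 3.820e+02]
nest_flush [(array([ 0.499, -0.247]), 0.73)]
pad_top [(array([ 0.509, -0.235]), 0.48)]
nest [(array([ 0.502, -0.237]), 0.78)]
scale [(array([ 0.558, -0.248]), 0.89)]
y [255.7 195. ] 18 [ 0.4714 -0.251 ]
y [240.2 201.6] 20 [ 0.5252 -0.2686]
y [267.5 203. ] 18 [ 0.491  -0.1957]
y [251.5 209.5] 16 [ 0.5439 -0.2154]
nest_flush [(array([ 0.516, -0.231]), 0.84)]
pad_top [(array([ 0.509, -0.242]), 0.43)]
nest [(array([0.64 , 0.135]), 0.72), (array([ 0.504, -0.229]), 0.65)]
scale [(array([ 0.563, -0.255]), 0.65)]
y [344.5 196. ] 20 [ 0.5223 -0.2675]
y [331.4 203.1] 19 [ 0.5417 -0.2149]
y [360.6 202.8] 22 [ 0.4688 -0.2482]
y [347.8 210.2] 21 [ 0.4879 -0.1959]
```

View pics/c1.png

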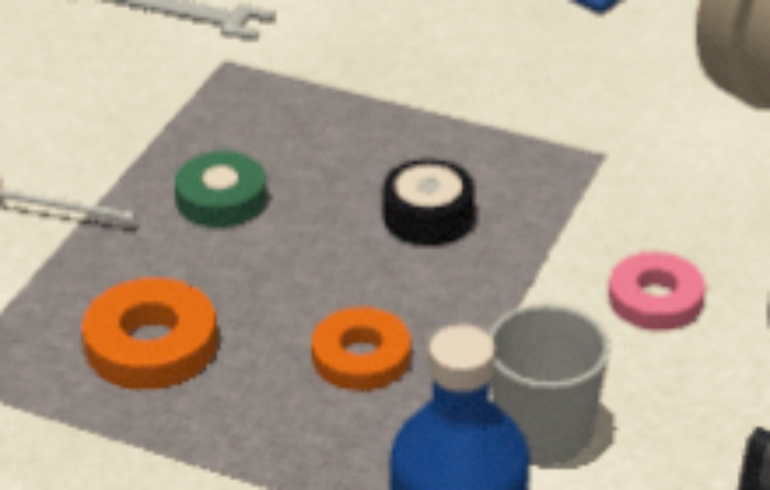

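The crop confirms it: the small orange ring is at crop (361,345), clearly smaller than the other orange at (150,325), and pink is separate. The nest is at about (0.5065,-0.232) with yaw about -19.5°. I'll turn the tool so that it closes along nest y and move over the pulley.

Request:
servo_tool(deltas="1 0 0 -40 0 0 0.0925; 1 -33.5 -19.2 0 0 0 0; 1 -33.5 -19.2 0 0 0 0; 1 -33.5 -19.2 0 0 0 0; 1 -33.5 -19.2 0 0 0 0; 1 -33.5 -19.2 0 0 0 0; 1 -33.5 -19.2 0 0 0 0; 1 -33.5 -19.2 0 0 0 0")

```text
time_s: 2.47
position: [0.3119, 0.3267, 0.2506]
tool_rot: [[-0.943, 0.334, 0.0], [0.334, 0.943, 0.0], [-0.0, 0.0, -1.0]]
ft_force: [1.1, 1.3, 0.0]
grip_width: 0.0853
gripper_force: 0.0
```

Request:
servo_tool(deltas="1 -33.5 -19.2 0 0 0 0; 1 -33.5 -19.2 0 0 0 0; 1 -33.5 -19.2 0 0 0 0; 1 -33.5 -19.2 0 0 0 0; 1 -33.5 -19.2 0 0 0 0; 1 -33.5 -19.2 0 0 0 0; 1 -33.5 -19.2 0 0 0 0; 1 0 0 0 0 0 0")

```text
time_s: 3.13
position: [0.4908, 0.1187, 0.2498]
tool_rot: [[-0.941, 0.339, 0.001], [0.339, 0.941, -0.001], [-0.001, -0.001, -1.0]]
ft_force: [-1.1, 0.1, 0.2]
grip_width: 0.0851
gripper_force: 0.0
```

```bash
cat >> h.py <<'E'
def circ(p,c,h,r=.031,zt=.004):
    """top-face centre of a disc of height h near c: points in height band, robust: midpoint of 1-99% extents over directions"""
    W=world(p);m=(np.hypot(W[...,0]-c[0],W[...,1]-c[1])<r+.015)&(abs(W[...,2]-h)<zt)
    m=cv2.morphologyEx(m.astype(np.uint8),cv2.MORPH_OPEN,np.ones((3,3)))
    cs,_=cv2.findContours(m,cv2.RETR_EXTERNAL,cv2.CHAIN_APPROX_NONE)
    if not cs:return None
    k=max(cs,key=cv2.contourArea)[:,0]
    P=np.array([ray(p,q,h) for q in k.astype(float)])
    (x,y),rr=cv2.minEnclosingCircle(P.astype(np.float32))
    e=cv2.fitEllipse(P.astype(np.float32)*1000)
    z=np.median(W[...,2][m>0])
    return np.round([x,y,rr,e[0][0]/1e3,e[0][1]/1e3,e[1][0]/2e3,e[1][1]/2e3,z],4)
E
python3 - <<'E'
from h import *
p=env.get_image("wrist");o=env.observe()
print(o['position'],o['q'],np.linalg.inv(p['world_to_cam'])[:3,3].round(3))
cv2.imwrite("pics/w1.png",p['img'][:,:,::-1])
print(circ(p,(.488,.122),.028),circ(p,(.474,.263),.016),circ(p,(.625,.158),.020))
E
```

```text
[0.48890976 0.12084144 0.24978563] [ 4.00161103e-01  1.55868143e+01  7.70885951e+01 -1.56753672e-02
  8.73628295e+01 -6.98535955e+01] [0.43  0.142 0.414]
[0.4875 0.1196 0.0309 0.4875 0.1196 0.0299 0.0303 0.0291] [0.4722 0.2624 0.0312 0.4721 0.2624 0.0301 0.0306 0.0166] [0.6234 0.1569 0.0318 0.6237 0.1567 0.0302 0.031  0.0208]
```

View pics/w1.png

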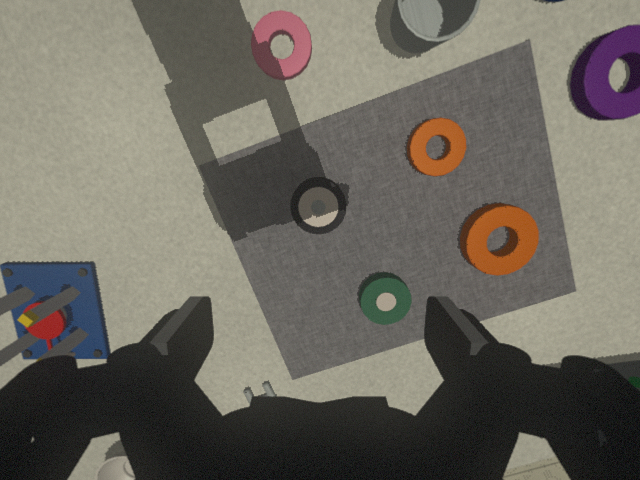

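The wrist view shows the pulley (318,205), small orange spacer (437,147), cap (386,299) and nest (50,310), and its fits are tight. I'll descend on the pulley.

Request:
servo_tool(deltas="1 0.9 -1.6 40 0 0 0; 1 0 0 40 0 0 0; 1 0 0 40 0 0 0; 1 0 0 40 0 0 0; 1 0 0 40 0 0 0; 1 0 0 30 0 0 0; 1 0 0 15 0 0 0; 1 0 0 0 0 0 0")

```text
time_s: 3.85
position: [0.4836, 0.1228, 0.0028]
tool_rot: [[-0.943, 0.333, -0.006], [0.333, 0.943, 0.0], [0.006, -0.002, -1.0]]
ft_force: [-1.0, 0.5, 0.3]
grip_width: 0.0854
gripper_force: 0.0
```

Request:
servo_tool(deltas="0.4 0 0 0 0 0 0; 0.4 0 0 0 0 0 0; 0.4 0 0 0 0 0 0; 0.4 0 0 0 0 0 0; 0.4 0 0 0 0 0 0; 0.4 0 0 0 0 0 0", newtons=40)

```text
time_s: 4.35
position: [0.4863, 0.1221, 0.0063]
tool_rot: [[-0.943, 0.334, 0.002], [0.334, 0.943, 0.0], [-0.001, 0.001, -1.0]]
ft_force: [-0.6, 0.8, 6.9]
grip_width: 0.034
gripper_force: 3.5
```

Run:
```python
from h import *
p=env.get_image("wrist");o=env.observe();print(o['position'],o['grip_width'],o['gripper_force'],o['ft_force'])
q=env.get_image("side")
cv2.imwrite("pics/w2.png",np.hstack([cv2.resize(p['img'],(400,300)),cv2.resize(q['img'][200:350,220:420],(400,300))])[:,:,::-1])
```

```text
[0.48631312 0.12210613 0.00629353] 0.03420334292712894 3.5537944318528503 [-0.54897366  0.66125645  7.06086489]
```

View pics/w2.png

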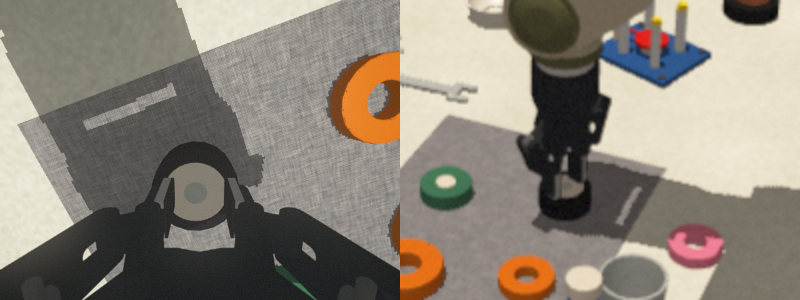

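The fingers closed on top of the pulley, at its white disc (crop (195,190)), so the tips reach less far than I assumed. I'll lift, open and measure the fingertips from the wrist depth.

Request:
servo_tool(deltas="0.4 0 0 -40 0 0 0; 1 0 0 -40 0 0 0; 1 0 0 -40 0 0 0; 1 0 0 0 0 0 0; 1 0 0 0 0 0 0; 1 0 0 0 0 0 0; 1 0 0 0 0 0 0")

```text
time_s: 5.03
position: [0.4851, 0.122, 0.1242]
tool_rot: [[-0.943, 0.334, -0.003], [0.334, 0.943, -0.0], [0.003, -0.001, -1.0]]
ft_force: [0.7, -0.3, -0.6]
grip_width: 0.0856
gripper_force: 0.0
```

Run:
```python
from h import *
p=env.get_image("wrist");o=env.observe();t=o['position'];R=o['tool_rot'];print(t,o['grip_width'],o['ft_force'])
print(circ(p,(.4875,.1196),.028))
W=world(p);L=(W-t)@R   # tool coords
d=p['depth'];m=(d>0.03)&(abs(L[...,0])<.014)&(abs(L[...,1])<.065)&(L[...,2]>-.07)&(L[...,2]<.03)
for s in(-1,1):
  mm=m&(L[...,1]*s>0.02);P=L[mm];print(s,len(P))
  for a in np.arange(-.07,.03,.006):
    k=P[(P[:,2]>=a)&(P[:,2]<a+.006)]
    if len(k):print(round(a,3),len(k),k.min(0).round(4),k.max(0).round(4))
```

```text
[0.48520058 0.12201069 0.1241846 ] 0.08543396347165085 [-0.26754196 -0.34745467  0.32684398]
[0.4873 0.1194 0.0312 0.4873 0.1196 0.0304 0.0306 0.0291]
-1 3043
-0.07 536 [-0.004  -0.0552 -0.07  ] [ 0.0115 -0.0414 -0.064 ]
-0.064 674 [-0.0113 -0.0559 -0.064 ] [ 0.0115 -0.0413 -0.058 ]
-0.058 621 [-0.0113 -0.0556 -0.058 ] [ 0.0113 -0.0414 -0.052 ]
-0.052 546 [-0.0115 -0.056  -0.052 ] [ 0.0114 -0.0414 -0.046 ]
-0.046 437 [-0.0117 -0.0555 -0.046 ] [ 0.0114 -0.0413 -0.04  ]
-0.04 228 [-0.0113 -0.0485 -0.04  ] [ 0.0108 -0.0416 -0.0342]
-0.034 1 [ 0.0045 -0.0424 -0.0337] [ 0.0045 -0.0424 -0.0337]
1 3040
-0.07 535 [-0.0044  0.0427 -0.07  ] [ 0.0114  0.0572 -0.064 ]
-0.064 669 [-0.0114  0.0427 -0.064 ] [ 0.0114  0.0573 -0.058 ]
-0.058 614 [-0.0119  0.0427 -0.058 ] [ 0.0113  0.0572 -0.052 ]
-0.052 547 [-0.0115  0.0427 -0.052 ] [ 0.0114  0.0573 -0.046 ]
-0.046 452 [-0.0115  0.0428 -0.046 ] [ 0.0113  0.0566 -0.04  ]
-0.04 223 [-0.0111  0.0429 -0.04  ] [ 0.0109  0.05   -0.0343]
```

Run:
```python
from h import *
p=env.get_image("wrist");o=env.observe();t=o['position'];R=o['tool_rot'];print(t,o['qvel'])
L=(world(p)-t)@R;d=p['depth']
for v,u in((380,320),(400,320),(420,320),(450,320),(475,320),(400,260),(400,380),(470,250),(470,390)):print(v,u,L[v,u].round(3))
```

```text
[0.48527383 0.12200543 0.12420493] [ 0.00047903  0.00032264 -0.32037517 -0.00580379  0.11719658  0.03108285]
380 320 [-0.145  0.002  0.124]
400 320 [-0.167  0.002  0.123]
420 320 [ 0.011  0.001 -0.103]
450 320 [ 0.01   0.001 -0.11 ]
475 320 [ 0.011  0.001 -0.116]
400 260 [ 0.01  -0.013 -0.096]
400 380 [ 0.01   0.015 -0.096]
470 250 [ 0.02  -0.009 -0.123]
470 390 [ 0.02   0.011 -0.123]
```

Request:
servo_tool(deltas="1 -2.8 -1.7 40 0 0 0; 1 0 0 30 0 0 0; 1 0 0 20 0 0 0; 1 0 0 0 0 0 0; 1 0 0 0 0 0 0")

```text
time_s: 5.55
position: [0.4875, 0.1195, 0.0347]
tool_rot: [[-0.943, 0.334, -0.003], [0.334, 0.943, 0.0], [0.003, -0.001, -1.0]]
ft_force: [0.1, -0.4, 0.2]
grip_width: 0.0851
gripper_force: 0.0
```

The fingertips and the body both sit about 20 mm farther back than the reported TCP, so I'll use that offset and descend the rest.

Request:
servo_tool(deltas="1 0 0 30 0 0 0; 1 0 0 15 0 0 0; 1 0 0 7 0 0 0; 1 0 0 0 0 0 0")

```text
time_s: 5.88
position: [0.488, 0.1195, -0.0166]
tool_rot: [[-0.943, 0.334, -0.001], [0.334, 0.943, -0.0], [0.001, -0.0, -1.0]]
ft_force: [0.3, -0.8, -0.7]
grip_width: 0.0853
gripper_force: 0.0
```

Request:
servo_tool(deltas="0.5 0 0 0 0 0 0; 0.5 0 0 0 0 0 0; 0.5 0 0 0 0 0 0; 0.5 0 0 0 0 0 0; 0.5 0 0 0 0 0 0; 0.5 0 0 0 0 0 0", newtons=40)

```text
time_s: 6.38
position: [0.4889, 0.1195, -0.0149]
tool_rot: [[-0.943, 0.334, 0.003], [0.334, 0.943, -0.0], [-0.003, 0.001, -1.0]]
ft_force: [-1.5, -0.0, 7.0]
grip_width: 0.0605
gripper_force: 42.2
```

Request:
servo_tool(deltas="0.5 0 0 -20 0 0 0; 0.5 0 0 -40 0 0 0; 0.5 0 0 -40 0 0 0; 0.5 0 0 -20 0 0 0; 0.5 -19.3 -29.8 -10 0 0 0; 0.5 -19.3 -29.8 -10 0 0 0; 0.5 -19.3 -29.8 -10 0 0 0; 0.5 -19.3 -29.8 -10 0 0 0")

```text
time_s: 7.05
position: [0.5209, -0.02, 0.1451]
tool_rot: [[-0.943, 0.333, 0.001], [0.333, 0.943, -0.0], [-0.001, 0.0, -1.0]]
ft_force: [0.3, 0.6, -2.4]
grip_width: 0.0608
gripper_force: 45.2
```

Request:
servo_tool(deltas="0.5 -19.3 -29.8 -10 0 0 0; 0.5 -19.3 -29.8 -10 0 0 0; 0.5 -19.3 -29.8 -10 0 0 0; 0.5 -19.3 -29.8 -10 0 0 0; 0.5 -19.3 -29.8 -10 0 0 0; 0.5 -19.3 -29.8 -10 0 0 0; 0.5 -19.3 -29.8 -10 0 0 0; 0.5 0 0 0 0 0 0")

```text
time_s: 7.72
position: [0.5793, -0.2665, 0.2154]
tool_rot: [[-0.941, 0.338, 0.003], [0.338, 0.941, -0.004], [-0.004, -0.003, -1.0]]
ft_force: [-1.1, 1.1, -1.8]
grip_width: 0.0606
gripper_force: 45.2
```

Request:
servo_tool(deltas="0.5 0 0 0 0 0 0; 0.5 0 0 0 0 0 0; 0.5 0 0 0 0 0 0")

```text
time_s: 7.97
position: [0.5784, -0.2592, 0.2136]
tool_rot: [[-0.943, 0.333, -0.0], [0.333, 0.943, 0.0], [0.0, 0.0, -1.0]]
ft_force: [-0.1, 1.2, -1.4]
grip_width: 0.0606
gripper_force: 45.2
```

```bash
cat >> h.py <<'E'
def posts(p,c=(.5065,-.232)):
    hsv=cv2.cvtColor(p['img'],cv2.COLOR_RGB2HSV);W=world(p)
    m=cv2.inRange(hsv,(20,110,60),(36,255,255))
    m[(np.hypot(W[...,0]-c[0],W[...,1]-c[1])>.07)|(abs(W[...,2]-.085)>.012)]=0
    k,l,s,ce=cv2.connectedComponentsWithStats(m);out=[]
    for i in range(1,k):
        if s[i,4]>40: out.append(np.r_[ray(p,ce[i],.085),np.median(W[l==i],0)[:3],s[i,4]])
    return np.round(out,4)
E
python3 - <<'E'
from h import *
p=env.get_image("wrist");o=env.observe();t=o['position'];R=o['tool_rot'];print(t,o['qvel'].round(2) if hasattr(o['qvel'],'round') else o['qvel'],o['grip_width'],R.round(3))
P=posts(p);print(P);print(P[:,:2].mean(0))
print('pulley',circ(p,t[:2],t[2]+.0435-.0006,zt=.006))
cv2.imwrite("pics/w3.png",p['img'][:,:,::-1])
E
```

```text
[ 0.57849337 -0.25906698  0.21365015] [ 0.07  0.03 -0.2  -0.09 -0.08 -0.15] 0.060968116469410916 [[-0.943  0.333 -0.   ]
 [ 0.333  0.943  0.   ]
 [ 0.     0.    -1.   ]]
[[ 4.702e-01 -2.526e-01  4.702e-01 -2.526e-01  8.540e-02  3.260e+02]
 [ 4.886e-01 -2.003e-01  4.886e-01 -2.005e-01  8.550e-02  3.070e+02]
 [ 5.223e-01 -2.710e-01  5.223e-01 -2.710e-01  8.540e-02  2.670e+02]
 [ 5.407e-01 -2.190e-01  5.407e-01 -2.190e-01  8.530e-02  2.500e+02]]
[ 0.50545  -0.235725]
pulley [ 0.5746 -0.2568  0.0452  0.5768 -0.2577  0.0298  0.0369  0.2575]
```

View pics/w3.png

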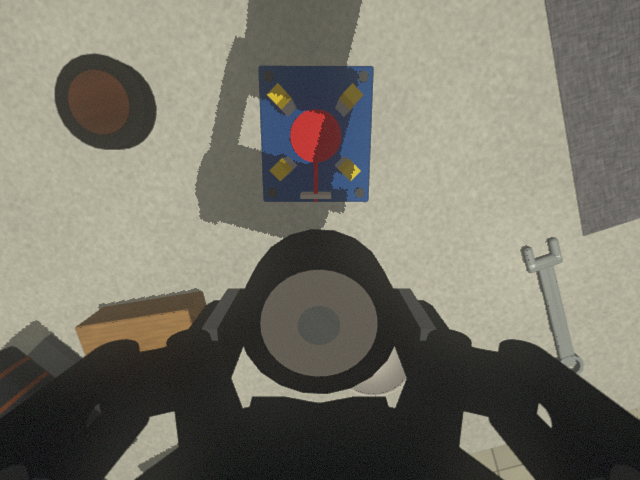

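The wrist view shows four yellow tops around (316,135), the red pad clear, and the pulley held level with its dot at (319,325). I'll measure the in-hand offset from the white disc.

```bash
cat >> h.py <<'E'
def inhand(p,mask,t,R):
    """plane + centre of a face in the tool frame from a pixel mask"""
    cs,_=cv2.findContours(mask,cv2.RETR_EXTERNAL,cv2.CHAIN_APPROX_NONE);k=max(cs,key=cv2.contourArea)
    m=np.zeros_like(mask);cv2.drawContours(m,[k],-1,1,-1)
    P=world(p)[(cv2.erode(m,np.ones((5,5)))>0)&(p['depth']>0)]
    z=np.median(P[:,2]);n=np.linalg.svd(P-P.mean(0),full_matrices=False)[2][2]
    Q=np.array([ray(p,q,z) for q in k[:,0].astype(float)])
    e=cv2.fitEllipse(Q.astype(np.float32)*1000)
    c=np.r_[np.array(e[0])/1e3,z];print('face',c.round(4),'axes',np.round(e[1],1),'n',n.round(3),'tool',((c-t)@R).round(4));return c
E
python3 - <<'E'
from h import *
p=env.get_image("wrist");o=env.observe();t=o['position'];R=o['tool_rot'];print(t)
h=cv2.cvtColor(p['img'],cv2.COLOR_RGB2HSV);print(p['img'][300,300],p['img'][325,319],p['img'][250,319])
m=(p['img'].sum(2)>150).astype(np.uint8);W=world(p);m[abs(W[...,2]-(t[2]+.043))>.012]=0
m[(np.hypot(*(np.moveaxis(W[...,:2]-t[:2],-1,0)))>.031)]=0
m=cv2.morphologyEx(m,cv2.MORPH_OPEN,np.ones((5,5)))
inhand(p,m,t,R)
P=posts(p);print(P[:,:2].mean(0))
E
```

```text
[ 0.57857666 -0.25912959  0.21366412]
[96 93 83] [82 84 79] [33 35 29]
face [ 0.5776 -0.2579  0.2578] axes [43.4 43.9] n [ 0.004 -0.001  1.   ] tool [ 0.0013  0.0009 -0.0442]
[ 0.505475 -0.2357  ]
```

Request:
servo_tool(deltas="0.5 30 -3.1 20 0 0 0; 0.5 30 0 25 0 0 0; 0.5 15.4 0 30 0 0 0; 0.5 0 0 30 0 0 0; 0.5 0 0 15 0 0 0; 0.5 0 0 0 0 0 0; 0.5 0 0 0 0 0 0; 0.5 0 0 0 0 0 0")

```text
time_s: 8.73
position: [0.5074, -0.2382, 0.0948]
tool_rot: [[-0.943, 0.333, 0.002], [0.333, 0.943, -0.001], [-0.002, -0.001, -1.0]]
ft_force: [0.6, 0.1, -2.5]
grip_width: 0.0604
gripper_force: 45.1
```

```bash
cat > chk.py <<'E'
from h import *
import sys
# desired TCP = nest - R*offset ; args: tool-frame x,y offset of part
o=env.observe();t=o['position'];R=o['tool_rot'];off=np.array([float(sys.argv[1]),float(sys.argv[2]),0])
n=np.array([.50548,-.2357]);d=n-(t+R@off)[:2];print('t',t.round(4),'move tool x,y mm',(R[:2,:2].T@d*1000).round(2),'tilt',R[:2,2].round(4),o['ft_force'].round(1))
E
python3 chk.py .0013 .0009
```

```text
t [ 0.5074 -0.2382  0.0948] move tool x,y mm [1.33 0.87] tilt [ 0.0019 -0.0014] [ 0.6  0.1 -2.5]
```

Request:
servo_tool(deltas="0.5 1.3 0.9 8 0 0 0; 0.5 0 0 0 0 0 0; 0.5 0 0 0 0 0 0; 0.5 0 0 0 0 0 0")

```text
time_s: 9.07
position: [0.5058, -0.2369, 0.0857]
tool_rot: [[-0.943, 0.334, 0.0], [0.334, 0.943, -0.0], [-0.001, -0.0, -1.0]]
ft_force: [0.6, -0.0, -1.8]
grip_width: 0.0604
gripper_force: 45.1
```

```bash
python3 chk.py .0013 .0009
```

```text
t [ 0.5058 -0.2369  0.0857] move tool x,y mm [-0.61  0.11] tilt [ 0.0004 -0.0004] [ 0.6 -0.  -1.8]
```

Request:
servo_tool(deltas="0.5 -0.6 0 10 0 0 0; 0.5 0 0 10 0 0 0; 0.5 0 0 10 0 0 0; 0.5 0 0 0 0 0 0")

```text
time_s: 9.4
position: [0.5051, -0.2362, 0.0527]
tool_rot: [[-0.943, 0.334, -0.004], [0.334, 0.943, 0.003], [0.004, 0.001, -1.0]]
ft_force: [-1.1, -0.4, -2.7]
grip_width: 0.0605
gripper_force: 45.1
```

```bash
python3 chk.py .0013 .0009
```

```text
t [ 0.5051 -0.2362  0.0527] move tool x,y mm [-1.49 -0.25] tilt [-0.0037  0.0028] [-1.1 -0.4 -2.7]
```

Request:
servo_tool(deltas="0.5 0 0 10 0 0 0; 0.5 0 0 10 0 0 0; 0.5 0 0 8 0 0 0; 0.5 0 0 5 0 0 0; 0.5 0 0 3 0 0 0; 0.5 0 0 2 0 0 0; 0.5 0 0 0 0 0 0")

```text
time_s: 9.98
position: [0.5062, -0.237, 0.0172]
tool_rot: [[-0.943, 0.334, -0.0], [0.334, 0.943, 0.0], [0.0, 0.0, -1.0]]
ft_force: [-0.8, -0.4, -1.9]
grip_width: 0.0607
gripper_force: 45.1
```

```bash
python3 chk.py .0013 .0009
```

```text
t [ 0.5062 -0.237   0.0172] move tool x,y mm [-0.21  0.07] tilt [-0.0003  0.0002] [-0.8 -0.4 -1.9]
```

Request:
servo_tool(deltas="0.5 0 0 2 0 0 0; 0.5 0 0 1 0 0 0; 0.5 0 0 0 0 0 0; 0.9 0 0 0 0 0 0; 0.9 0 0 0 0 0 0; 0.9 0 0 0 0 0 0; 0.9 0 0 0 0 0 0")

```text
time_s: 10.57
position: [0.5063, -0.2371, 0.0144]
tool_rot: [[-0.943, 0.334, 0.0], [0.334, 0.943, -0.0], [-0.0, -0.0, -1.0]]
ft_force: [0.1, 0.0, -0.1]
grip_width: 0.0771
gripper_force: 0.0
```

Request:
servo_tool(deltas="0.9 0 0 -20 0 0 0; 0.9 0 0 -30 0 0 0; 0.9 0 0 -40 0 0 0; 0.9 -20 0 -35 0 0 0; 0.9 -30 0 -28 0 0 0; 1 -30 0 -25 0 0 0; 1 0 0 0 0 0 0; 1 0 0 0 0 0 0")

```text
time_s: 11.23
position: [0.5827, -0.2641, 0.1931]
tool_rot: [[-0.943, 0.333, 0.002], [0.333, 0.943, -0.001], [-0.002, -0.001, -1.0]]
ft_force: [-0.7, 0.5, -0.7]
grip_width: 0.0853
gripper_force: 0.0
```

```bash
cat > look.py <<'E'
from h import *
import sys
p=env.get_image("wrist");o=env.observe();print(o['position'].round(4))
P=posts(p);c=P[:,:2].mean(0);print('nest',c,len(P))
h=float(sys.argv[1]);W=world(p)
m=((np.hypot(W[...,0]-c[0],W[...,1]-c[1])<.030)&(abs(W[...,2]-h)<.01)).astype(np.uint8)
inhand(p,m,o['position'],o['tool_rot']);print(circ(p,c,h))
if len(sys.argv)>2:cv2.imwrite(sys.argv[2],p['img'][:,:,::-1])
E
python3 look.py .058
```

```text
[ 0.5814 -0.2634  0.1916]
nest [ 0.505525 -0.235775] 4
face [ 0.5055 -0.2358  0.0592] axes [59.2 59.3] n [0.    0.001 1.   ] tool [0.0806 0.0007 0.1325]
[ 0.5057 -0.2362  0.0309  0.5056 -0.2362  0.0302  0.0304  0.0591]
```

The pulley is flat and centred. Next is the spacer.

Request:
servo_tool(deltas="1 19.9 32.8 0 0 0 0; 1 19.9 32.8 0 0 0 0; 1 19.9 32.8 0 0 0 0; 1 19.9 32.8 0 0 0 0; 1 19.9 32.8 0 0 0 0; 1 19.9 32.8 0 0 0 0; 1 19.9 32.8 0 0 0 0")

```text
time_s: 11.87
position: [0.5245, 0.001, 0.1912]
tool_rot: [[-0.942, 0.334, -0.003], [0.334, 0.942, 0.001], [0.003, -0.0, -1.0]]
ft_force: [1.1, 0.7, -1.0]
grip_width: 0.0855
gripper_force: 0.0
```

Request:
servo_tool(deltas="1 19.9 32.8 0 0 0 0; 1 19.9 32.8 0 0 0 0; 1 19.9 32.8 0 0 0 0; 1 19.9 32.8 0 0 0 0; 1 19.9 32.8 0 0 0 0; 1 19.9 32.8 0 0 0 0; 1 15 25 0 0 0 0; 1 0 0 0 0 0 0")

```text
time_s: 12.53
position: [0.4712, 0.2568, 0.1911]
tool_rot: [[-0.944, 0.329, -0.003], [0.329, 0.944, 0.0], [0.003, -0.001, -1.0]]
ft_force: [0.2, 0.7, -0.3]
grip_width: 0.0852
gripper_force: 0.0
```

Request:
servo_tool(deltas="1 0 0 0 0 0 0; 1 0 0 0 0 0 0")

```text
time_s: 12.7
position: [0.4734, 0.2524, 0.1916]
tool_rot: [[-0.943, 0.334, -0.002], [0.334, 0.943, -0.001], [0.002, -0.002, -1.0]]
ft_force: [-0.3, -0.1, -0.8]
grip_width: 0.0852
gripper_force: 0.0
```

```bash
cat > pick.py <<'E'
from h import *
import sys
x,y,h=map(float,sys.argv[1:4])
p=env.get_image("wrist");o=env.observe();t=o['position'];R=o['tool_rot']
c=circ(p,(x,y),h);print('t',t.round(4),R[:2,2].round(3),c)
print('move mm',(R[:2,:2].T@(c[3:5]-t[:2])*1000).round(1))
W=world(p);m=(W[...,2]>.05)&(((W-t)@R)[...,2]>.02);print('tall near:',np.unique(W[m][:,:2].round(2),axis=0)[::6].tolist()[:30])
E
python3 pick.py .4722 .2624 .016
```

```text
t [0.4738 0.252  0.1918] [-0.002 -0.001] [0.4721 0.263  0.031  0.472  0.2632 0.0302 0.0303 0.0167]
move mm [5.5 9.9]
tall near: [[0.31, 0.26], [0.32, 0.26], [0.33, 0.25], [0.34, 0.31], [0.35, 0.39], [0.36, 0.4], [0.37, 0.4], [0.38, 0.29], [0.8, 0.35], [0.81, 0.38]]
```

Request:
servo_tool(deltas="1 5.5 9.9 38 0 0 0; 1 0 0 40 0 0 0; 1 0 0 40 0 0 0; 1 0 0 40 0 0 0; 1 0 0 20 0 0 0; 1 0 0 0 0 0 0; 1 0 0 0 0 0 0")

```text
time_s: 13.33
position: [0.4725, 0.2633, 0.0143]
tool_rot: [[-0.942, 0.335, -0.002], [0.335, 0.942, -0.001], [0.001, -0.001, -1.0]]
ft_force: [-0.1, 0.2, 1.1]
grip_width: 0.0853
gripper_force: 0.0
```

```bash
sed -i 's/^W=world.*//' pick.py; python3 -c "
from h import *
o=env.observe();t=o['position'];R=o['tool_rot'];print(t,R[:2,2],(R[:2,:2].T@(np.array([.472,.2631])-t[:2])*1000).round(1))"
```

```text
[0.47248801 0.26325633 0.01428389] [-0.00163934 -0.00055833] [ 0.4 -0.3]
```

Request:
servo_tool(deltas="1 0.4 0 20 0 0 0; 1 0 0 12 0 0 0; 1 0 0 4 0 0 0; 1 0 0 0 0 0 0; 1 0 0 0 0 0 0")

```text
time_s: 13.75
position: [0.473, 0.2645, -0.02]
tool_rot: [[-0.943, 0.334, 0.002], [0.334, 0.943, 0.001], [-0.002, 0.001, -1.0]]
ft_force: [0.4, -0.1, -0.3]
grip_width: 0.0855
gripper_force: 0.0
```

Request:
servo_tool(deltas="0.5 0 0 0 0 0 0; 0.5 0 0 0 0 0 0; 0.5 0 0 0 0 0 0; 0.5 0 0 0 0 0 0; 0.5 0 0 0 0 0 0; 0.5 0 0 0 0 0 0", newtons=40)

```text
time_s: 14.25
position: [0.4726, 0.2646, -0.0204]
tool_rot: [[-0.943, 0.334, 0.002], [0.334, 0.943, 0.0], [-0.002, 0.001, -1.0]]
ft_force: [-0.9, -0.7, 7.6]
grip_width: 0.0595
gripper_force: 42.7
```

Request:
servo_tool(deltas="0.5 0 0 -20 0 0 0; 0.5 0 0 -40 0 0 0; 0.5 0 0 -40 0 0 0; 0.5 0 0 -15 0 0 0; 0.5 -19.7 -32.9 -8 0 0 0; 0.5 -19.7 -32.9 -8 0 0 0; 0.5 -19.7 -32.9 -8 0 0 0; 0.5 -19.7 -32.9 -8 0 0 0")

```text
time_s: 14.92
position: [0.5023, 0.1126, 0.1264]
tool_rot: [[-0.943, 0.333, 0.001], [0.333, 0.943, -0.0], [-0.001, 0.0, -1.0]]
ft_force: [0.6, -0.0, -1.3]
grip_width: 0.0593
gripper_force: 44.2
```

Request:
servo_tool(deltas="0.5 -19.7 -32.9 -8 0 0 0; 0.5 -19.7 -32.9 -8 0 0 0; 0.5 -19.7 -32.9 -8 0 0 0; 0.5 -19.7 -32.9 -8 0 0 0; 0.5 -19.7 -32.9 -8 0 0 0; 0.5 -19.7 -32.9 -8 0 0 0; 0.5 -19.7 -32.9 -8 0 0 0; 0.5 -19.7 -32.9 -8 0 0 0")

```text
time_s: 15.58
position: [0.5629, -0.1885, 0.1903]
tool_rot: [[-0.943, 0.334, 0.0], [0.334, 0.943, -0.0], [-0.0, 0.0, -1.0]]
ft_force: [0.7, -0.1, -0.2]
grip_width: 0.0589
gripper_force: 44.2
```

Request:
servo_tool(deltas="0.5 -19.7 -32.9 -8 0 0 0; 0.5 -19.7 -32.9 -8 0 0 0; 0.5 0 0 0 0 0 0; 0.5 0 0 0 0 0 0; 0.5 0 0 0 0 0 0; 0.5 0 0 0 0 0 0")

```text
time_s: 16.08
position: [0.5781, -0.2606, 0.2055]
tool_rot: [[-0.943, 0.333, -0.0], [0.333, 0.943, 0.0], [0.001, 0.0, -1.0]]
ft_force: [0.7, 0.8, 0.6]
grip_width: 0.0591
gripper_force: 44.2
```

```bash
cat > hand.py <<'E'
from h import *
import sys
lo,hi=[tuple(map(int,a.split(','))) for a in sys.argv[1:3]];h=float(sys.argv[3])  # hsv range, part top above TCP
p=env.get_image("wrist");o=env.observe();t=o['position'];R=o['tool_rot'];print('t',t.round(4))
m=(cv2.inRange(cv2.cvtColor(p['img'],cv2.COLOR_RGB2HSV),lo,hi)>0).astype(np.uint8)
W=world(p);m[abs(W[...,2]-(t[2]+h))>.006]=0;m[np.hypot(W[...,0]-t[0],W[...,1]-t[1])>.05]=0
inhand(p,m,t,R);P=posts(p);print('nest',P[:,:2].mean(0),len(P))
cs,_=cv2.findContours(m,cv2.RETR_EXTERNAL,cv2.CHAIN_APPROX_NONE);k=max(cs,key=cv2.contourArea)[:,0].astype(float)
z=np.median(W[...,2][m>0]);Q=(np.array([np.r_[ray(p,q,z),z] for q in k])-t)@R
print('x ext',Q[:,0].min(),Q[:,0].max(),'y',Q[:,1].min(),Q[:,1].max())
E
python3 hand.py 3,120,40 20,255,255 .037
```

```text
t [ 0.5782 -0.2605  0.2056]
face [ 0.5773 -0.2595  0.2423] axes [59.6 61.7] n [-0.848  0.304 -0.434] tool [ 0.0012  0.0006 -0.0367]
nest [ 0.505425 -0.235725] 4
x ext -0.02978820096656041 0.032206419259675365 y -0.029006571206028845 0.030206753005977114
```

Request:
servo_tool(deltas="0.5 30 -1.5 20 0 0 0; 0.5 30 0 25 0 0 0; 0.5 15.6 0 30 0 0 0; 0.5 0 0 30 0 0 0; 0.5 0 0 16 0 0 0; 0.5 0 0 0 0 0 0; 0.5 0 0 0 0 0 0; 0.5 0 0 0 0 0 0")

```text
time_s: 16.8
position: [0.5073, -0.238, 0.0859]
tool_rot: [[-0.943, 0.333, 0.002], [0.333, 0.943, -0.001], [-0.002, -0.001, -1.0]]
ft_force: [0.8, 0.1, 0.6]
grip_width: 0.0589
gripper_force: 44.2
```

Request:
servo_tool(deltas="0.5 0 0 0 0 0 0; 0.5 0 0 0 0 0 0")

```text
time_s: 16.97
position: [0.5071, -0.2382, 0.0856]
tool_rot: [[-0.943, 0.333, 0.002], [0.333, 0.943, -0.001], [-0.002, -0.001, -1.0]]
ft_force: [-0.6, -0.3, -0.8]
grip_width: 0.0588
gripper_force: 44.2
```

```bash
python3 chk.py .0012 .0006
```

```text
t [ 0.5071 -0.2382  0.0856] move tool x,y mm [1.16 1.19] tilt [ 0.0018 -0.0014] [-0.6 -0.3 -0.8]
```

Request:
servo_tool(deltas="0.5 1.1 1.2 5 0 0 0; 0.5 0 0 8 0 0 0; 0.5 0 0 8 0 0 0; 0.5 0 0 0 0 0 0; 0.5 0 0 0 0 0 0")

```text
time_s: 17.38
position: [0.5056, -0.2363, 0.0626]
tool_rot: [[-0.943, 0.334, -0.001], [0.334, 0.943, 0.001], [0.002, 0.001, -1.0]]
ft_force: [0.3, -0.2, -0.2]
grip_width: 0.0591
gripper_force: 44.2
```

```bash
python3 chk.py .0012 .0006
```

```text
t [ 0.5056 -0.2363  0.0626] move tool x,y mm [-0.91 -0.09] tilt [-0.0013  0.001 ] [ 0.3 -0.2 -0.2]
```

Underside is at 0.083; it has to reach 0.058.

Request:
servo_tool(deltas="0.5 -0.7 0 8 0 0 0; 0.5 0 0 7 0 0 0; 0.5 0 0 5 0 0 0; 0.5 0 0 3 0 0 0; 0.5 0 0 0 0 0 0; 0.5 0 0 0 0 0 0")

```text
time_s: 17.88
position: [0.5065, -0.2367, 0.0403]
tool_rot: [[-0.943, 0.334, -0.0], [0.334, 0.943, 0.0], [0.0, 0.0, -1.0]]
ft_force: [0.2, 0.4, -0.8]
grip_width: 0.0592
gripper_force: 44.2
```

```bash
python3 chk.py .0012 .0006
```

```text
t [ 0.5065 -0.2367  0.0403] move tool x,y mm [ 0.13 -0.01] tilt [-0.0002  0.0002] [ 0.2  0.4 -0.8]
```

Request:
servo_tool(deltas="0.5 0 0 2 0 0 0; 0.5 0 0 0.6 0 0 0; 0.5 0 0 0 0 0 0; 0.9 0 0 0 0 0 0; 0.9 0 0 0 0 0 0; 0.9 0 0 0 0 0 0; 0.9 0 0 0 0 0 0")

```text
time_s: 18.47
position: [0.5066, -0.2368, 0.0379]
tool_rot: [[-0.943, 0.334, 0.0], [0.334, 0.943, -0.0], [-0.0, -0.0, -1.0]]
ft_force: [-0.5, -0.5, -0.3]
grip_width: 0.0767
gripper_force: 0.0
```

Request:
servo_tool(deltas="0.9 0 0 -20 0 0 0; 0.9 0 0 -30 0 0 0; 0.9 0 0 -40 0 0 0; 0.9 -20 0 -30 0 0 0; 0.9 -30 0 -20 0 0 0; 1 -30 0 -10 0 0 0; 1 0 0 0 0 0 0; 1 0 0 0 0 0 0")

```text
time_s: 19.13
position: [0.5826, -0.2636, 0.1875]
tool_rot: [[-0.943, 0.333, 0.0], [0.333, 0.943, -0.0], [-0.0, -0.0, -1.0]]
ft_force: [-0.2, -0.5, 0.3]
grip_width: 0.0854
gripper_force: 0.0
```

```bash
python3 look.py .074
```

```text
[ 0.5816 -0.2631  0.187 ]
nest [ 0.505425 -0.235725] 4
face [ 0.5059 -0.2358  0.0745] axes [58.3 59.2] n [-0.025  0.008 -1.   ] tool [0.0803 0.0005 0.1126]
[ 0.5068 -0.2361  0.0309  0.5069 -0.2361  0.0302  0.0303  0.0747]
```

Spacer seated (top at 74.7 mm, 1.4 mm off axis). Next is the cap.

Request:
servo_tool(deltas="1 9.1 37.3 0 0 0 0; 1 9.1 37.3 0 0 0 0; 1 9.1 37.3 0 0 0 0; 1 9.1 37.3 0 0 0 0; 1 9.1 37.3 0 0 0 0; 1 9.1 37.3 0 0 0 0")

```text
time_s: 19.68
position: [0.6037, -0.0323, 0.1874]
tool_rot: [[-0.942, 0.334, -0.002], [0.334, 0.942, 0.0], [0.002, -0.0, -1.0]]
ft_force: [-0.2, 0.1, -0.0]
grip_width: 0.0855
gripper_force: 0.0
```

Request:
servo_tool(deltas="1 9.1 37.3 0 0 0 0; 1 9.1 37.3 0 0 0 0; 1 9.1 37.3 0 0 0 0; 1 9.1 37.3 0 0 0 0; 1 9.1 37.3 0 0 0 0; 1 0 0 0 0 0 0; 1 0 0 0 0 0 0; 1 0 0 0 0 0 0")

```text
time_s: 20.35
position: [0.6237, 0.1562, 0.1874]
tool_rot: [[-0.943, 0.334, -0.001], [0.334, 0.943, -0.001], [0.001, -0.001, -1.0]]
ft_force: [-0.0, 0.5, -0.8]
grip_width: 0.0851
gripper_force: 0.0
```

```bash
python3 pick.py .6235 .1568 .02
```

```text
t [0.624  0.1556 0.1876] [-0.001 -0.   ] [0.6243 0.157  0.0311 0.6242 0.157  0.0303 0.0305 0.0209]
move mm [0.3 1.4]
```

Run:
```python
from h import *
p=env.get_image("wrist");o=env.observe();t=o['position'];R=o['tool_rot'];W=world(p)
L=(W-np.array([.6242,.157,0]))@R
r=np.hypot(L[...,0],L[...,1]);m=(r>.037)&(r<.09)&(W[...,2]>.005)&(W[...,2]<.05)
print(m.sum())
k,l,s,c=cv2.connectedComponentsWithStats(m.astype(np.uint8))
for i in range(1,k):
  if s[i,4]>15:P=L[l==i];print(s[i,4],P.min(0).round(3),P.max(0).round(3))
```

```text
194
194 [-0.049  0.06  -0.018] [-0.017  0.078 -0.014]
```

Request:
servo_tool(deltas="0.88 0.3 1.4 38 0 0 0; 0.88 0 0 40 0 0 0; 0.88 0 0 40 0 0 0; 0.88 0 0 20 0 0 0; 0.88 0 0 0 0 0 0; 0.88 0 0 0 0 0 0")

```text
time_s: 20.95
position: [0.6247, 0.157, 0.0499]
tool_rot: [[-0.942, 0.335, -0.001], [0.335, 0.942, -0.0], [0.001, -0.0, -1.0]]
ft_force: [0.1, 0.2, 1.5]
grip_width: 0.075
gripper_force: 0.0
```

```bash
python3 -c "
from h import *
o=env.observe();t=o['position'];R=o['tool_rot'];print(t,R[:2,2],(R[:2,:2].T@(np.array([.6242,.157])-t[:2])*1000).round(1))"
```

```text
[0.62472251 0.15704489 0.04987103] [-0.00115573 -0.00011676] [ 0.5 -0.2]
```

The fingers clear everything nearby, so I'll descend and grip.

Request:
servo_tool(deltas="0.88 0.4 0 30 0 0 0; 0.88 0 0 25 0 0 0; 0.88 0 0 10 0 0 0; 0.88 0 0 5 0 0 0; 0.88 0 0 0 0 0 0; 0.88 0 0 0 0 0 0")

```text
time_s: 21.45
position: [0.6255, 0.1583, -0.0183]
tool_rot: [[-0.943, 0.334, 0.003], [0.334, 0.943, 0.0], [-0.003, 0.001, -1.0]]
ft_force: [0.4, 0.3, -0.1]
grip_width: 0.0751
gripper_force: 0.0
```

Request:
servo_tool(deltas="0.5 0 0 0 0 0 0; 0.5 0 0 0 0 0 0; 0.5 0 0 0 0 0 0; 0.5 0 0 0 0 0 0; 0.5 0 0 0 0 0 0; 0.5 0 0 0 0 0 0", newtons=70)

```text
time_s: 21.95
position: [0.6255, 0.1584, -0.0176]
tool_rot: [[-0.943, 0.334, 0.004], [0.334, 0.943, 0.0], [-0.004, 0.001, -1.0]]
ft_force: [-1.2, -0.6, 8.4]
grip_width: 0.0593
gripper_force: 74.6
```

Request:
servo_tool(deltas="0.5 0 0 -20 0 0 0; 0.5 0 0 -40 0 0 0; 0.5 0 0 -40 0 0 0; 0.5 0 0 -20 0 0 0; 0.5 -8.8 -37.2 -9 0 0 0; 0.5 -8.8 -37.2 -9 0 0 0; 0.5 -8.8 -37.2 -9 0 0 0; 0.5 -8.8 -37.2 -9 0 0 0")

```text
time_s: 22.62
position: [0.6075, 0.0049, 0.1374]
tool_rot: [[-0.943, 0.333, 0.002], [0.333, 0.943, -0.0], [-0.002, 0.0, -1.0]]
ft_force: [1.6, -0.2, -0.1]
grip_width: 0.0593
gripper_force: 75.7
```

Request:
servo_tool(deltas="0.5 -8.8 -37.2 -9 0 0 0; 0.5 -8.8 -37.2 -9 0 0 0; 0.5 -8.8 -37.2 -9 0 0 0; 0.5 -8.8 -37.2 -9 0 0 0; 0.5 -8.8 -37.2 -9 0 0 0; 0.5 -8.8 -37.2 -9 0 0 0; 0.5 -8.8 -37.2 -9 0 0 0; 0.5 0 0 0 0 0 0")

```text
time_s: 23.28
position: [0.5782, -0.2666, 0.2012]
tool_rot: [[-0.941, 0.339, 0.003], [0.339, 0.941, -0.005], [-0.005, -0.003, -1.0]]
ft_force: [1.2, 0.1, -1.0]
grip_width: 0.0596
gripper_force: 75.7
```

Request:
servo_tool(deltas="0.5 0 0 0 0 0 0; 0.5 0 0 0 0 0 0; 0.5 0 0 0 0 0 0; 0.5 0 0 0 0 0 0")

```text
time_s: 23.62
position: [0.5792, -0.2584, 0.1989]
tool_rot: [[-0.943, 0.332, -0.0], [0.332, 0.943, 0.0], [0.0, 0.0, -1.0]]
ft_force: [-0.0, 0.6, -1.9]
grip_width: 0.0593
gripper_force: 75.7
```

```bash
python3 hand.py 60,60,15 95,255,255 .039;python3 - <<'E'
from h import *
p=env.get_image("wrist");o=env.observe();t=o['position'];R=o['tool_rot']
L=(world(p)-t)@R;r=np.hypot(L[...,0]-.001,L[...,1]);m=(r<.027)&(L[...,2]<-.03)&(L[...,2]>-.055)
P=L[m];A=np.c_[P[:,:2],np.ones(len(P))];print('cap plane',np.linalg.lstsq(A,P[:,2],rcond=None)[0].round(4),len(P))
E
```

```text
t [ 0.5792 -0.2585  0.1989]
face [ 0.5807 -0.2584  0.2374] axes [53.6 58.7] n [ 0.006 -0.001  1.   ] tool [-0.0014  0.0006 -0.0385]
nest [ 0.5054   -0.235675] 4
x ext -0.029232457192011594 0.0314344511581648 y -0.028681560396330647 0.0302821841201712
cap plane [-0.0026  0.001  -0.0385] 13633
```

Request:
servo_tool(deltas="0.5 30 -3.8 20 0 0 0; 0.5 30 0 25 0 0 0; 0.5 16.1 0 30 0 0 0; 0.5 0 0 25 0 0 0; 0.5 0 0 12 0 0 0; 0.5 0 0 0 0 0 0; 0.5 0 0 0 0 0 0; 0.5 0 0 0 0 0 0")

```text
time_s: 24.38
position: [0.5068, -0.2381, 0.088]
tool_rot: [[-0.943, 0.333, 0.002], [0.333, 0.943, -0.001], [-0.002, -0.001, -1.0]]
ft_force: [-0.2, 0.8, -1.1]
grip_width: 0.0591
gripper_force: 75.7
```

Request:
servo_tool(deltas="0.5 0 0 0 0 0 0; 0.5 0 0 0 0 0 0")

```text
time_s: 24.55
position: [0.5065, -0.2381, 0.0878]
tool_rot: [[-0.943, 0.334, 0.001], [0.334, 0.943, -0.001], [-0.002, -0.001, -1.0]]
ft_force: [0.3, -0.6, -1.0]
grip_width: 0.0594
gripper_force: 75.7
```

```bash
python3 chk.py .001 .0008
```

```text
t [ 0.5065 -0.2381  0.0878] move tool x,y mm [0.78 1.13] tilt [ 0.0015 -0.0012] [ 0.3 -0.6 -1. ]
```

Request:
servo_tool(deltas="0.5 0.5 1.1 8 0 0 0; 0.5 0 0 8 0 0 0; 0.5 0 0 6 0 0 0; 0.5 0 0 3 0 0 0; 0.5 0 0 0 0 0 0; 0.5 0 0 0 0 0 0")

```text
time_s: 25.05
position: [0.5059, -0.2367, 0.0616]
tool_rot: [[-0.943, 0.334, -0.0], [0.334, 0.943, 0.0], [0.0, 0.0, -1.0]]
ft_force: [0.1, -0.7, -1.5]
grip_width: 0.0595
gripper_force: 75.7
```

```bash
python3 chk.py .001 .0008
```

```text
t [ 0.5059 -0.2367  0.0616] move tool x,y mm [-0.28  0.02] tilt [-0.0004  0.0003] [ 0.1 -0.7 -1.5]
```

Request:
servo_tool(deltas="0.5 0 0 3 0 0 0; 0.5 0 0 2 0 0 0; 0.5 0 0 1.5 0 0 0; 0.5 0 0 0 0 0 0; 0.5 0 0 0 0 0 0; 0.5 0 0 0 0 0 0; 0.5 0 0 0 0 0 0; 0.5 0 0 0 0 0 0")

```text
time_s: 25.72
position: [0.5061, -0.2368, 0.0556]
tool_rot: [[-0.943, 0.334, 0.001], [0.334, 0.943, -0.0], [-0.001, -0.0, -1.0]]
ft_force: [-1.2, 1.0, 4.0]
grip_width: 0.0592
gripper_force: 76.1
```

Request:
servo_tool(deltas="0.5 0 0 1.5 0 0 0; 0.5 0 0 1.5 0 0 0; 0.5 0 0 1.5 0 0 0; 0.5 0 0 1.5 0 0 0; 0.5 0 0 1 0 0 0; 0.5 0 0 1 0 0 0; 0.5 0 0 0 0 0 0; 0.5 0 0 0 0 0 0")

```text
time_s: 26.38
position: [0.5062, -0.2368, 0.0481]
tool_rot: [[-0.943, 0.334, 0.001], [0.334, 0.943, -0.001], [-0.001, -0.0, -1.0]]
ft_force: [-1.3, 2.5, 11.3]
grip_width: 0.0591
gripper_force: 76.7
```

```bash
cat > fin.py <<'E'
from h import *
import sys
p=env.get_image("wrist");o=env.observe();t=o['position'];R=o['tool_rot'];print('t',t.round(4),o['ft_force'].round(1),o['gripper_force'],R[:2,2].round(4))
W=world(p);L=(W-t)@R;r=np.hypot(L[...,0],L[...,1]);m=(r<.027)&(L[...,2]<-.03)&(L[...,2]>-.055)
P=W[m];A=np.c_[P[:,:2]-P[:,:2].mean(0),np.ones(len(P))];print('cap plane',np.linalg.lstsq(A,P[:,2],rcond=None)[0].round(4))
h=cv2.cvtColor(p['img'],cv2.COLOR_RGB2HSV);y=(cv2.inRange(h,(20,110,40),(36,255,255))>0)&(abs(W[...,2]-.085)<.008)&(np.hypot(W[...,0]-.5055,W[...,1]+.2357)<.07)
print('posts z',np.median(W[y][:,2]).round(4),y.sum())
cv2.imwrite(sys.argv[1],np.hstack([cv2.resize(p['img'],(400,300)),cv2.resize(env.get_image("scene")['img'][180:255,205:305],(400,300),interpolation=cv2.INTER_CUBIC)])[:,:,::-1])
E
python3 fin.py pics/f1.png
```

```text
t [ 0.5062 -0.2368  0.0481] [-2.1  2.3 10.7] 76.72134160995483 [ 0.0009 -0.0006]
cap plane [-0.0032 -0.0004  0.0866]
posts z 0.0853 4552
```

View pics/f1.png

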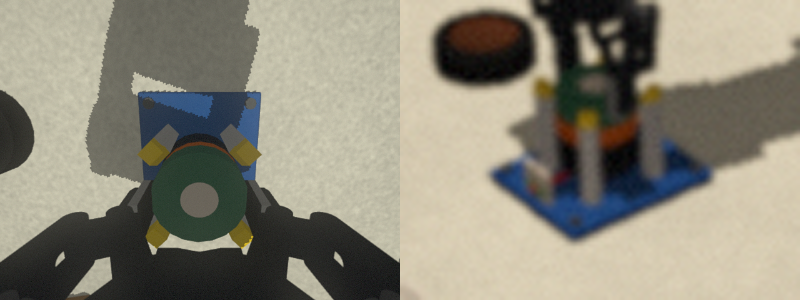

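The left view shows the cap centred (200,200) among the four yellow tops, and the right view shows body, orange ring and cap stacked. The cap is still 1.3 mm high, so I'll press a little further.

Request:
servo_tool(deltas="0.5 0 0 0.8 0 0 0; 0.5 0 0 0.6 0 0 0; 0.5 0 0 0 0 0 0; 0.5 0 0 0 0 0 0; 0.5 0 0 0 0 0 0; 0.5 0 0 0 0 0 0")

```text
time_s: 26.98
position: [0.5062, -0.2368, 0.0469]
tool_rot: [[-0.943, 0.334, 0.001], [0.334, 0.943, -0.001], [-0.001, -0.0, -1.0]]
ft_force: [-1.4, 2.1, 11.7]
grip_width: 0.0589
gripper_force: 76.8
```

```bash
python3 fin.py pics/f2.png
```

```text
t [ 0.5062 -0.2368  0.0469] [-2.2  1.7 12. ] 76.81795835494995 [ 0.0011 -0.0007]
cap plane [-0.0041  0.0001  0.0854]
posts z 0.0853 4691
```

The cap is level with the post tops and flat, and the push of about 13 N matches 9 mm of spring travel. Handing in.

```bash
python3 -c "
from rig import env
print(env.close_job())"
```

```text
the job is handed in; nothing more can be done
None
```

The pulley body, spacer and cap are stacked in the nest, and the cap is still held down within about 0.1 mm of the post tops (wrist camera) with about 12 N on the wrist sensor; I handed the job in at about 27 s and it returned no verdict.

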